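# Clear the jam in a fruit dispenser

### The job

Two clementines have jammed at the narrow mouth of the white sloping fruit dispenser on the worktop to the left of the sink. Gently nudge the one that rests against the slanting lip beside the mouth back up the slope, far enough for the other to roll past it, then take the hand away so that both roll down into the dispenser's front tray. Do not lift the fruit out, and leave the lemons and the beaker where they are.

Things in the scene. Friction and masses are not known exactly. Their poses are not given: they have to be found in the camera images.
- dispenser: White enamelled fruit dispenser, fixed, 230x135 mm, open above. Origin on the worktop under its middle; x points level to its high back end, y to its left seen that way, z up. Smooth floor at 34 mm + 0.158 x (9 degrees). Walls 30 mm over it; right wall's inner face y = -55 mm. Let go, fruit rolls down to -x by itself. Front tray: below the mouth to a slanting end wall, (-112, 70) to (-67, -55) mm.
- lip (a point): Middle of the top edge of the lip, a sheet only 12 mm high over the floor, between hopper and tray at the right: it slants from (x, y) = (6, -55) to (-8, -25) mm in the dispenser's frame. A finger can reach the fruit behind it from the tray side, over the lip. Axes as the dispenser's.
- mouth (a point): Middle of the mouth, on the floor: the 62 mm opening between the lip's end (y = -25 mm) and the neck, a stretch of left wall at y = +37 mm for x -20 to 14 mm. Fruit leaves the hopper for the tray here. Axes as the dispenser's.
- hopper (a point): Middle of the hopper's floor, behind the mouth. The hopper's left wall slants from (14, 37) to (60, 70) mm in the dispenser's x, y and is then straight to the back wall (x = 105 mm). The fruit at the lip frees the other once it is pushed some 35 mm up the slope along the right wall; there is room for 60 mm. Axes as the dispenser's.
- clementine_lip_center (a point): Centre of the blocking clementine, a firm orange ball 50 mm in diameter, 50 to 110 g. It rests against the slanting lip and the right wall, near (15, -29) mm in the dispenser's x, y, its centre 25 mm over the floor. Turns as it rolls: only the position matters.
- clementine_behind_center (a point): Centre of the other clementine, the same ball of 50 mm, held back by the first: it lies to the left of it and a little higher up the slope, between it and the slanting left wall, near (30, 19) mm in the dispenser's x, y.
- lemon_center (a point): Bystander: centre of a lemon, 72x57x58 mm, lying on the strip of worktop before the sink.
- lemon_2_center (a point): Bystander: centre of a second lemon, 67x54x54 mm, on the same strip of worktop, farther to the right.
- beaker_center (a point): Bystander: centre (half-way up) of a teal beaker, 67 mm in diameter, 98 mm high, standing behind the dispenser, beside the sink.
Things that resemble listed ones, but are neither listed nor needed, are in the scene too. What is shaped like the part that bears clementine_lip_center but blue or turquoise is not meant.

How it is judged:
By the outcome, as a careful person would: the job done as asked, in the order asked, and still so for the second after the job is handed in, with the robot touching nothing.
It also fails if it takes over 35 s, if anything falls off the work surface, if the arm or the gripper's body presses on something with over 40 N, if the wrist force passes 120 N, or if a joint passes its speed limit or range.

### The arm

A 6-joint arm with a two-finger parallel gripper is mounted at the origin on a cart in front of the work surface, level with it; the furniture and walls round the work are solid. World frame = base frame: x ahead of the robot, y to its left, z up, the work surface at z = 0. Lengths are in m, angles in degrees, forces in N, time in s.
With the tool pointing down it reaches from about 0.325 to 0.875 m from the base axis. Payload 4.4 kg.
Tool frame: the origin (TCP) lies on the centre line of the jaws, within the pads' length; the fingertips stand robot.tip_extent ahead of it and the grasp point (between the pads) lies 3 mm ahead of it (robot.tip_extent is the distance from the TCP to the fingertips, in m); z points along the fingers, y is the direction in which the jaws open and shut (so a half turn about z gives the same grasp; the last joint's range is limited). The gripper opens to 85 mm and grips with 20 to 120 N. Pads are 22 mm wide; open, the fingers measure 114 mm over their backs; the gripper's body (76 mm by 85 mm) begins 54 mm behind the grasp point. The pads swing forward as they close: fully open they stand 13 mm farther back than shut.
Start: joints at [-79.498, 11.837, 88.321, -0, 79.842, -8.623], TCP at [0.188, -0.543, 0.253] pointing down, gripper open.
Joint ranges: [-156.59, 156.59], [-49.26, 127.26], [12.9, 141.05], [-63.56, 243.56], [4.71, 150.69], [-161.64, 161.64]. Speed limits (degrees/s): [159.86, 159.86, 180, 180, 180, 180].

### API

Orientations are given as a 3x3 rotation matrix whose columns are the frame's x, y, z axes.
In Python, from cell import robot, kin, get_image, nets gives the robot as it stands. Calls block until the motion is done:
- robot.reach(position, orientation): joint-space move of the TCP to a pose.
- robot.move_l(position, rotation=None, rate=0.15, stop_force=None): straight line of the TCP; rotation=None keeps the orientation; rate is the mean speed in m/s. With stop_force (N) it stops when the force on the tool has changed by that much, and returns True; else False.
- robot.movej(angles): joint-space move.
- robot.grip(opening): opening from 0.0 (shut) to 1.0 (fully open); the grip force is fixed at half the most; returns when the fingers have stopped.
- robot.dwell(seconds).
- kin.inverse_kinematics(position, orientation): joint angles nearest the present ones, or None.
- robot.get_obs(): the state.
- get_image(name): name is "scene" or "top" or "wrist"; returns a dict with "color" (420x560x3 uint8, blue, green, red), "intrinsics" (3x3 intrinsics, pixels), "rvec" (rotation vector, rad) and "tvec" (3), from world to camera coordinates, as OpenCV has them; the wrist camera has in their place "hand_eye" (4x4, takes a point from camera to tool coordinates, whose origin is the TCP and whose axes are the flange's). Camera axes: x right, y down, z forward; pixel columns grow to the right and rows downward; lengths in m; the calibration is good to about 2 mm. A picture is of the moment at which its call begins: read the wrist's pose just before it. There is no depth.
A pose or a line that the arm cannot do raises robot.IKError and nothing moves.
- robot.close_job(): hands the job in, once; it reports no verdict.
Trained networks look in the newest picture that a camera, given by its name, has taken for a name from the list of things; names that differ only in an ending like _2 or _b are one class to them, and where a whole thing is asked for, a point or a joint stands for the part that bears it (a point fixed in the world has none). Each returns a list of dicts, best first, with "score" (0 to 1); they miss things now and then, are a little off and sometimes report something else, mostly with a low value. They report only what shows in the picture. A call takes as long as a camera call. They do not tell look-alikes from the thing itself.
- nets.find_in(target, camera): "uv" ([column, row] in pixels, amid what is visible of it).
- nets.pinpoint(target, camera): "uv" ([column, row] in pixels: a listed point, or the origin of a listed thing).
The state is a dict: "time_s": time; "joint_positions": joint angles; "qd": joint speeds; "tau": joint torques, N m; "position": TCP position; "eef_rot": TCP orientation; "ft_force": force on the tool from outside, world axes, zero at the start; "ft_torque": the same for the moment, N m; "opening": opening from 0.0 (shut) to 1.0 (fully open).
Only numpy, scipy, OpenCV 4.12 (cv2) and the standard library are available. Lean on these libraries where they do the work, as an engineer would, in place of code of your own. Each camera call takes 0.05 s, during which the arm holds its last target.

## Working session

There is one attempt and no reset: what is moved stays moved. The work goes in short steps, each a Python script; the robot and the scene stay as the last script left them, time stands still between calls to the robot, and variables do not carry over. Pictures are saved under pics/ and viewed, and the job is handed in when it is done.

```bash
ls; mkdir -p pics; python3 - <<'E'
from cell import robot,kin,get_image,nets
import cv2
for c in ["scene","top"]:
    im=get_image(c); cv2.imwrite(f"pics/{c}0.png",im["color"])
    for t in ["dispenser","lip","mouth","hopper","clementine_lip_center","clementine_behind_center"]:
        print(c,t,[(([round(float(v)) for v in d["uv"]]),round(d["score"],2)) for d in nets.pinpoint(t,c)])
print(robot.tip_extent, robot.get_obs()["time_s"])
E
```

```text
pics
scene dispenser [([259, 267], 0.77)]
scene lip [([271, 248], 0.63)]
scene mouth [([259, 260], 0.79)]
scene hopper [([241, 247], 0.6)]
scene clementine_lip_center [([263, 238], 0.74), ([214, 307], 0.6), ([212, 287], 0.58), ([208, 235], 0.56)]
scene clementine_behind_center [([248, 242], 0.53)]
top dispenser [([215, 232], 0.78)]
top lip [([211, 205], 0.72), ([231, 228], 0.68)]
top mouth [([210, 230], 0.92)]
top hopper [([211, 206], 0.78)]
top clementine_lip_center [([145, 243], 0.72), ([218, 223], 0.65), ([224, 166], 0.65), ([168, 219], 0.54)]
top clementine_behind_center [([206, 218], 0.69)]
0.022 0.7
```

View pics/scene0.png

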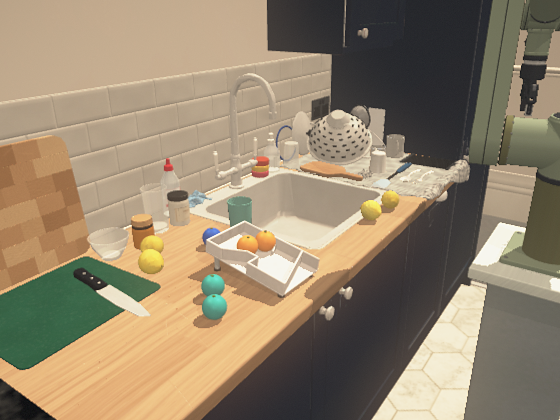

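View pics/top0.png

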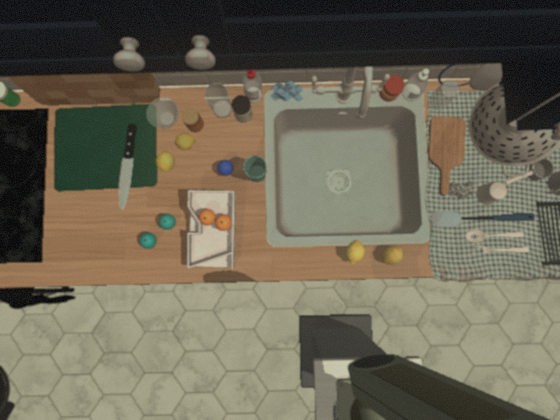

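```bash
python3 - <<'E'
import cv2
a=cv2.imread("pics/top0.png")[130:290,120:300]; cv2.imwrite("pics/top0c.png",cv2.resize(a,None,fx=4,fy=3.75,interpolation=2) if 0 else cv2.resize(a,(675,600),interpolation=2))
E
```

```text
(no output)
```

View pics/top0c.png

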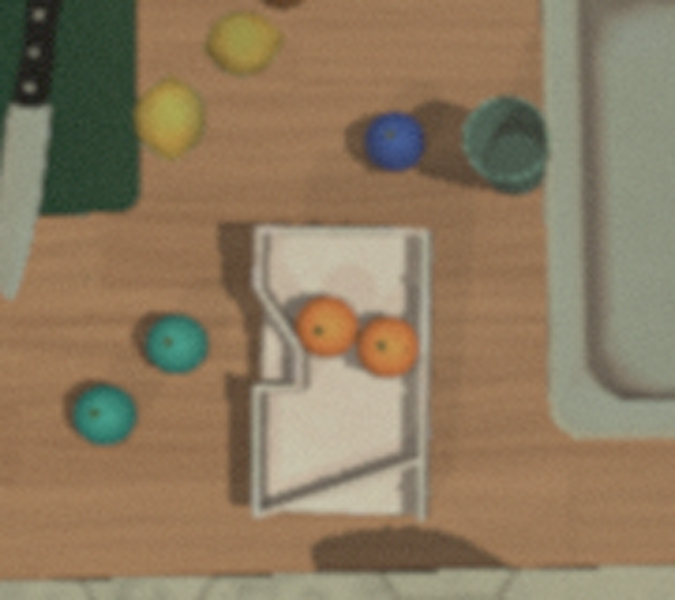

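Candidates for the blocking clementine in the top image are:
- Orange at (223,222), beside the right wall, at the lip. This is the one I choose.
- Orange at (207,217), left and up-slope. This is the other clementine.
- Teal balls at (168,221) and (148,241), and a blue one at (226,168). These are decoys.

The dispenser's high back is at the top of the image.

```bash
cat >h.py <<'E'
from cell import robot,kin,get_image,nets
import cv2,numpy as np
from scipy.optimize import least_squares
from scipy.spatial.transform import Rotation as R
def P(im):
    Rm,_=cv2.Rodrigues(np.array(im["rvec"],float)); return Rm,np.array(im["tvec"],float).ravel(),np.array(im["intrinsics"],float)
def proj(im,X):
    Rm,t,K=P(im); p=(Rm@np.atleast_2d(X).T).T+t; p=p@K.T; return p[:,:2]/p[:,2:]
def ray(im,uv):
    Rm,t,K=P(im); d=Rm.T@np.linalg.inv(K)@np.array([uv[0],uv[1],1.]); return -Rm.T@t,d
def atz(im,uv,z):
    c,d=ray(im,uv); return c+d*(z-c[2])/d[2]
def orange(img):
    h=cv2.cvtColor(img,cv2.COLOR_BGR2HSV); m=cv2.inRange(h,(6,150,110),(19,255,255))
    return m
E
python3 - <<'E'
from h import *
im=get_image("top"); sc=get_image("scene")
print(-P(im)[0].T@P(im)[1], P(im)[2][0,0], -P(sc)[0].T@P(sc)[1])
s=3.75
pix=np.array([(256,229),(430,229),(425,520),(256,515)])/s+[120,130]
wz=lambda x:.064+.158*x
L=np.array([(.115,.0725,wz(.115)),(.115,-.0625,wz(.115)),(-.115,-.0625,wz(-.115)),(-.115,.0725,wz(-.115))])
c1=np.array([389,346])/s+[120,130]; c2=np.array([327,326])/s+[120,130]
fl=lambda x:.034+.158*x
B=np.array([(.015,-.029,fl(.015)+.025),(.030,.019,fl(.03)+.025)])
M=np.array([(-.003,.006,fl(0))])
def T(p,L):
    c,s_=np.cos(p[2]),np.sin(p[2]); return np.c_[L[:,0]*c-L[:,1]*s_+p[0],L[:,0]*s_+L[:,1]*c+p[1],L[:,2]]
def f(p):
    return np.r_[(proj(im,T(p,L))-pix).ravel(),(proj(im,T(p,B))-[c1,c2]).ravel()]
p0=np.r_[atz(im,(211,229),.06)[:2],0]
r=least_squares(f,p0,loss="soft_l1"); print(r.x, np.degrees(r.x[2])); print(f(r.x).reshape(-1,2).round(1))
print("scene balls",proj(sc,T(r.x,B)),proj(sc,T(r.x,np.array([[0,0,0]]))))
for c in (c1,c2): print(atz(im,c,.062))
a=sc["color"][190:310,180:340]; cv2.imwrite("pics/sc1.png",cv2.resize(a,(800,600),interpolation=2))
E
```

```text
[0.44982724 0.23526074 1.24955357] 407.0173305487297 [-0.06800636  1.25488804  0.58014254]
[ 0.54280556  0.4455133  -0.0414489 ] -2.3748471150360757
[[ 0.3 -2.8]
 [ 0.2 -2. ]
 [ 0.6 -0.1]
 [-0.3  0.3]
 [-0.5  1.5]
 [-0.2  1.3]]
scene balls [[267.02435266 240.94820877]
 [248.95331645 245.82879768]] [[264.81885101 270.46926255]]
[0.56084715 0.41433384 0.062     ]
[0.5777027  0.46284812 0.062     ]
```

View pics/sc1.png

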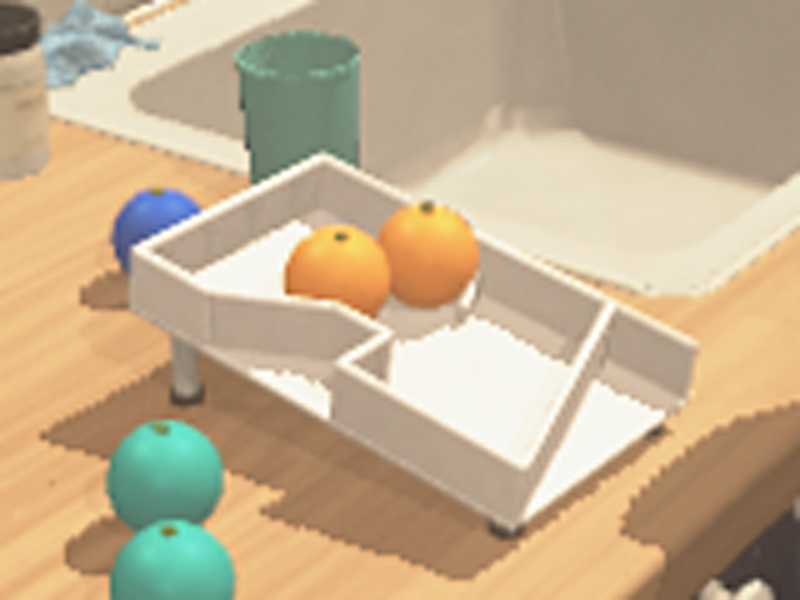

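Crop check: the chosen ball touches the right wall behind the lip, at scene pixel (266,241). The other ball is at (248,245), to the left and up-slope. Next I'll refine the geometry, shut the gripper, and move above.

```bash
cat >>h.py <<'E'
def blobs(img,box):
    # circle-ish orange balls split by watershed-free distance transform + kmeans
    m=orange(img); mm=np.zeros_like(m); x0,y0,x1,y1=box; mm[y0:y1,x0:x1]=m[y0:y1,x0:x1]
    n,l,st,ce=cv2.connectedComponentsWithStats(mm)
    return [(ce[i].round(1),st[i]) for i in range(1,n) if st[i][4]>20]
def tri(obs):
    A=np.zeros((3,3));b=np.zeros(3)
    for im,uv in obs:
        c,d=ray(im,uv);d/=np.linalg.norm(d);Q=np.eye(3)-np.outer(d,d);A+=Q;b+=Q@c
    return np.linalg.solve(A,b)
E
python3 - <<'E'
from h import *
im=get_image("top"); sc=get_image("scene")
print(blobs(im["color"],(185,185,240,270)),blobs(sc["color"],(200,220,320,290)))
s=3.75
c1=np.array([389,346])/s+[120,130]; c2=np.array([327,326])/s+[120,130]
print(tri([(im,c1),(sc,(265.8,240.8))]),tri([(im,c2),(sc,(247.6,245))]))
robot.grip(0.0); print(robot.tip_extent)
th=np.radians(-2.4); c,s_=np.cos(th),np.sin(th)
ex=np.array([c,s_,0]); ey=np.array([-s_,c,0])
# tool y along dispenser x, z down, x = y cross z
z=np.array([0,0,-1.]); sols=[]
for sg in (1,-1):
    y=sg*ex; Rm=np.c_[np.cross(y,z),y,z]
    p=np.array([.56,.414,0])-ex*.075-ey*.004+[0,0,.24]
    q=kin.inverse_kinematics(p,Rm); print(sg,q)
    if q is not None: sols.append((np.abs(np.array(q)[5]+8.6),p,Rm))
sols.sort(key=lambda t:t[0]); robot.reach(sols[0][1],sols[0][2])
print(robot.get_obs()["position"],robot.get_obs()["time_s"],robot.get_obs()["ft_force"])
o=robot.get_obs(); w=get_image("wrist"); cv2.imwrite("pics/w1.png",w["color"]); print(w["hand_eye"])
cv2.imwrite("pics/sc2.png",get_image("scene")["color"])
np.savez("w1.npz",pos=o["position"],rot=o["eef_rot"],he=w["hand_eye"],K=w["intrinsics"])
E
```

```text
[(array([214.8, 219.3]), array([199, 210,  32,  20, 351], dtype=int32))] [(array([256.9, 243.4]), array([237, 232,  39,  21, 454], dtype=int32))]
[0.56107517 0.41466186 0.06000224] [0.57768878 0.46255997 0.06437397]
0.022
1 [ 3.26549483e+01  1.98471876e+01  7.98217610e+01 -2.54444375e-14
  8.03310514e+01  3.50549483e+01]
-1 [ 3.26549483e+01  1.98471876e+01  7.98217610e+01 -2.54444375e-14
  8.03310514e+01 -1.44945052e+02]
[0.48549386 0.41246442 0.24004092] 5.1583 [-0.00359153  0.13567411 -0.23604035]
[[-9.51729900e-05 -9.65158737e-01 -2.61665060e-01  6.64916293e-02]
 [ 9.99999811e-01 -2.50669250e-04  5.60879794e-04  9.07941185e-05]
 [-6.06929418e-04 -2.61664957e-01  9.65158579e-01 -1.21444860e-01]
 [ 0.00000000e+00  0.00000000e+00  0.00000000e+00  1.00000000e+00]]
```

View pics/w1.png

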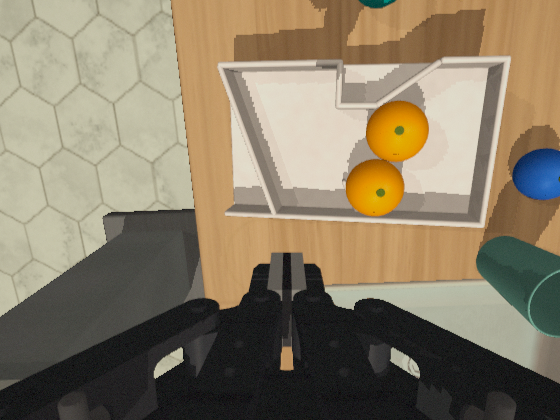

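View pics/sc2.png

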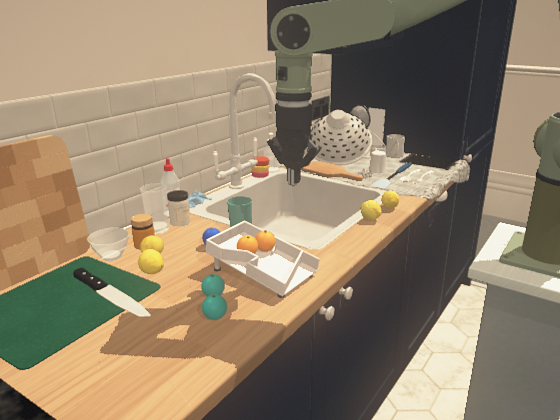

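```bash
python3 - <<'E'
from h import *
a=cv2.imread("pics/sc2.png")[120:210,240:360]; cv2.imwrite("pics/sc2c.png",cv2.resize(a,(800,600),interpolation=2))
d=np.load("w1.npz"); he=d["he"];Rw=d["rot"]@he[:3,:3]; tw=d["rot"]@he[:3,3]+d["pos"]
def wz(uv,z):
    v=Rw@np.linalg.inv(d["K"])@np.array([*uv,1.]); return tw+v*(z-tw[2])/v[2]
print(d["rot"].round(3)); print("cam",tw)
for n,uv,z in [("b1",(375.5,187.5),.0614),("b2",(397,131),.0637),("BR corner rim",(484,225),.081),("BL",(508,59),.081),("FR",(228,211),.047),("FL",(221,66),.047),("lip end neck front corner",(338,105),.061),("neckback",(383,105),.066)]:
    print(n,wz(uv,z).round(4))
# project tool-frame points to wrist image: widths at tool z
def pj(p):
    c=he[:3,:3].T@(np.array(p)-he[:3,3]); c=d["K"]@c; return (c[:2]/c[2]).round(0)
for zz in (.022,.01,0,-.02,-.04,-.06): print(zz,[pj((x,y,zz)).tolist() for x,y in ((.011,-.0145),(.011,.0145),(.011,.04))])
E
```

```text
[[ 0.043  0.999  0.   ]
 [ 0.999 -0.043 -0.   ]
 [-0.     0.    -1.   ]]
cam [0.48843029 0.47890765 0.36147681]
b1 [0.5641 0.4166 0.0614]
b2 [0.5803 0.4642 0.0637]
BR corner rim [0.6513 0.3845 0.081 ]
BL [0.6556 0.514  0.081 ]
FR [0.4305 0.3972 0.047 ]
FL [0.4356 0.5231 0.047 ]
lip end neck front corner [0.5316 0.4872 0.061 ]
neckback [0.5674 0.4855 0.066 ]
0.022 [[253.0, 249.0], [319.0, 249.0], [377.0, 249.0]]
0.01 [[250.0, 259.0], [322.0, 259.0], [385.0, 259.0]]
0 [[248.0, 270.0], [324.0, 270.0], [392.0, 270.0]]
-0.02 [[241.0, 296.0], [331.0, 296.0], [410.0, 296.0]]
-0.04 [[232.0, 333.0], [340.0, 333.0], [436.0, 333.0]]
-0.06 [[217.0, 389.0], [354.0, 389.0], [475.0, 389.0]]
```

View pics/sc2c.png

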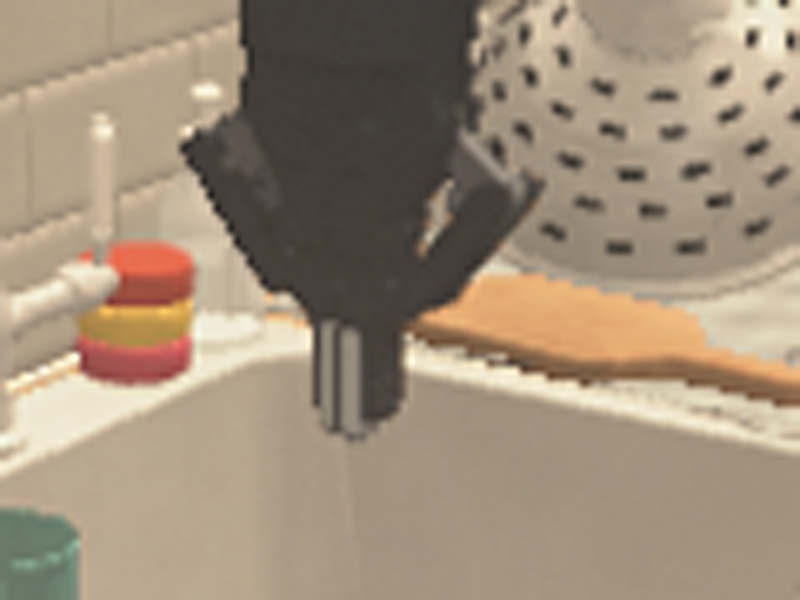

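```bash
cat >>h.py <<'E'
th=np.radians(-2.7); ex=np.array([np.cos(th),np.sin(th),0]); ey=np.array([-np.sin(th),np.cos(th),0])
Z=np.array([0,0,1.]); Rt=np.c_[np.cross(ex,-Z),ex,-Z]
ball=np.array([.5625,.4158,0])
E
python3 - <<'E'
from h import *
b=ball-ey*.006
p=b-ex*.0495
robot.move_l(p+Z*.13,Rt,rate=.2)
print(robot.move_l(p+Z*.0715,rate=.1,stop_force=6))
o=robot.get_obs();print(o["position"],o["time_s"],o["ft_force"])
for c in ("top","wrist","scene"): cv2.imwrite(f"pics/{c}3.png",get_image(c)["color"])
a=cv2.imread("pics/scene3.png")[160:310,180:380]; cv2.imwrite("pics/sc3c.png",cv2.resize(a,(800,600),interpolation=2))
E
```

```text
False
[0.51310734 0.41239079 0.07185497] 6.7083 [-0.25523135  0.71002128 -0.70924812]
```

View pics/wrist3.png

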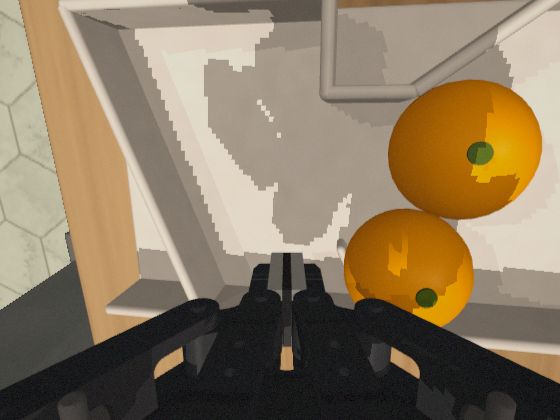

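View pics/sc3c.png

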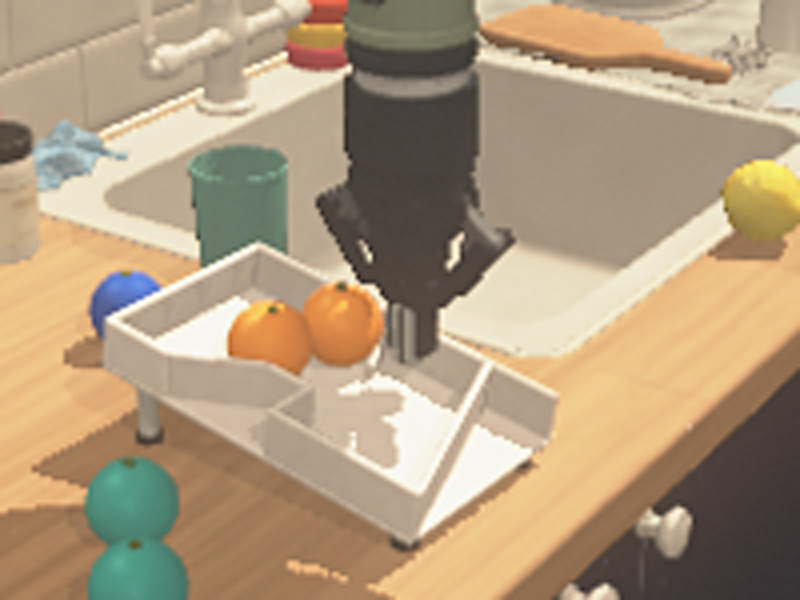

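The finger hangs on the tray side at wrist pixel (286,255), with ball 1 just ahead at (408,270) and the lip end at (340,250). I'll push now.

```bash
python3 - <<'E'
from h import *
b=ball-ey*.006; p0=b-ex*.0495+Z*.0715
for k,dx in enumerate((.030,.052)):
    st=robot.move_l(p0+(ex+.158*Z)*dx,rate=.045,stop_force=8)
    o=robot.get_obs();print(st,o["position"],o["time_s"],o["ft_force"])
    cv2.imwrite(f"pics/w4{k}.png",get_image("wrist")["color"])
robot.dwell(.8)
w=get_image("wrist")["color"];s=get_image("scene")["color"]
cv2.imwrite("pics/w5.png",np.vstack([np.hstack([cv2.resize(cv2.imread(f"pics/w4{k}.png"),(400,300)) for k in (0,1)]),np.hstack([cv2.resize(w,(400,300)),cv2.resize(s[160:310,180:380],(400,300))])]))
E
```

```text
False [0.54258058 0.41064203 0.07600725] 7.6833 [0.07131152 0.0872803  0.61653089]
False [0.5648505  0.40957933 0.07958834] 8.375 [-0.5950798   0.27573008 -0.89663979]
```

View pics/w5.png

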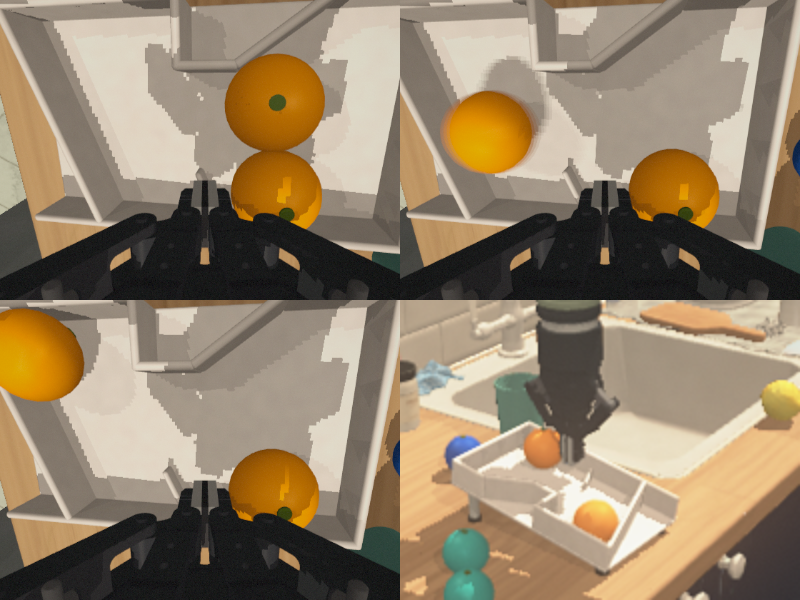

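The other clementine is already in the tray (lower-right panel, (597,518)). The first is held up-slope at (542,447). I'll withdraw the hand back and up.

```bash
python3 - <<'E'
from h import *
p=np.array(robot.get_obs()["position"])
robot.move_l(p-ex*.02+Z*.07,rate=.2)
robot.move_l(p-ex*.06+Z*.17,rate=.2)
robot.dwell(1.0)
o=robot.get_obs();print(o["position"],o["time_s"],o["ft_force"])
w=get_image("wrist")["color"];s=get_image("scene")["color"];t=get_image("top")["color"]
cv2.imwrite("pics/w6.png",np.vstack([np.hstack([cv2.resize(w,(400,300)),cv2.resize(s[190:310,180:340],(400,300))]),np.hstack([cv2.resize(t,(400,300)),cv2.resize(s,(400,300))])]))
E
```

```text
[0.50473992 0.4125599  0.24980711] 11.5333 [-0.10336176  0.14664216 -0.58070569]
```

View pics/w6.png

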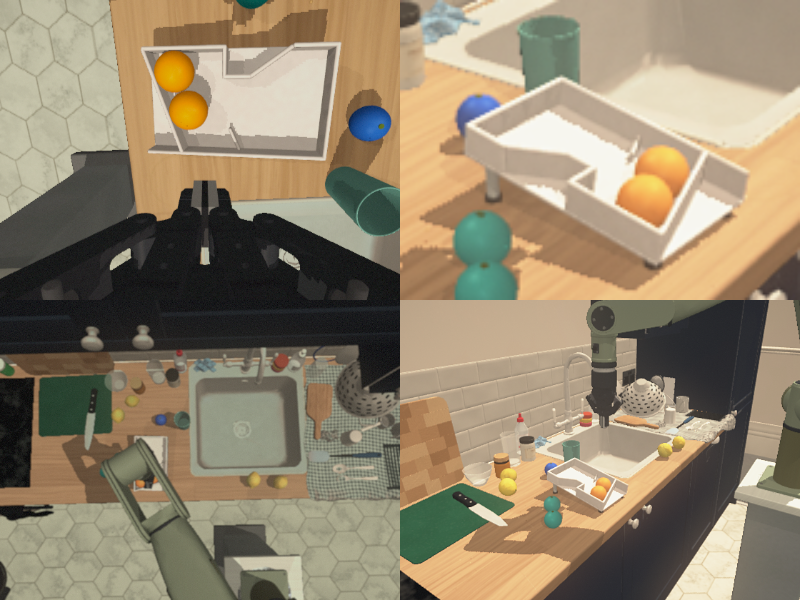

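Both clementines rest in the front tray, at wrist panel (175,72) and (189,110). The hopper is empty, the hand is clear, and the lemons and beaker are where they were.

```bash
python3 - <<'E'
from h import *
robot.dwell(.5); robot.close_job()
E
```

```text
the job is handed in; nothing more can be done
```

Both clementines are now in the dispenser's front tray, and the job is handed in.

I shut the gripper and reached over the lip from the tray side. I pushed the clementine at the lip about 40 mm up the slope along the right wall. The other one rolled past it into the tray, and only then did I draw the hand back and up, so the first rolled down too.

- **Final pictures:** wrist and scene views show both fruits at rest in the tray against its end wall, the hopper empty, and the gripper about 0.2 m above the worktop. The lemons and beaker look unmoved.
- **Force and time:** the wrist force readings I took between moves were all around 1 N, and neither push tripped its 8 N stop. The clock stood at about 12 s of the 35 s allowed.
- **Disagreements:** the wrist camera put the ball about 3 mm from where the other two cameras did, so I used the average. The rim fit was also off by up to 3 pixels at the back wall, but neither affected the push.

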